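Load a flanged spool onto the spindle of the optical measuring station

TASK

Load the tall flanged spool into the measuring station: slide the station's clear guard door open, lower the spool gently over the upright spindle, hub end up, until it sits fully down on the shoulder, let go, and slide the door fully shut again. Do not drop the spool onto the spindle, and leave the other loose things where they stand.

Things in the scene. Friction and masses are not known exactly. Their poses are not given: they have to be found in the camera images.
- station: Fixed measuring station: black granite slab 300 x 500 x 40 mm under a clear, aluminium-framed cover. Origin: centre of its underside; z up, x from front to closed back, y along the door tracks. Half at +y: loading chamber with spindle, open on top and front when the door is open. Half at -y: covered for good, with camera and lens. Walls (x = 0.13, y = +-0.228, bar at y = 0) end 200 mm above table
- spindle_seat (a point): Centre of the shoulder (disc of 56 mm diameter) the spool must sit on, 75 mm above the table, station x = 0, y = +0.115; axes as the station's. A fixed upright steel spindle rises from it: 21 mm diameter, 57 mm high, the last 10 mm a cone down to 10 mm
- spindle_tip (a point): Top of the spindle, 57 mm above the shoulder, 132 mm above the table. Free room round its axis: 115 mm to front, back and side wall and to the cross bar; the lens front (95 mm away, at -y) and a black light (70 mm away, at +y) stay below 141 mm above the table
- door (a joint): Guard door: L-shaped clear pane (front and top in one) 228 mm wide in an aluminium frame, top 213 mm above the table. Value in m: 0 = fully shut, over the spindle; 0.215 = fully open, over the covered half. It opens towards the station's -y against about 2.5 N of friction, stays where left and has plain end stops; it may start a little ajar
- door_handle (a point): Middle of the handle bar on the door's top: black round bar 12 mm thick, 110 mm long, level along the station's x, centre line 250 mm above the table and 40 mm above the frame below it, a post at each end. Moves with the door; 40 mm nearer the front than the spindle axis. Axes as the station's
- spool: Tall spool: bare aluminium, 95 mm high, about 0.4 kg, standing hub up. Origin: centre of underside; z its axis. Lower flange 76 mm diameter, at 0 to 8 mm; upper flange 66 mm, at 57 to 65 mm; barrel and hub 40 mm diameter, the hub standing 30 mm above the upper flange (65 to 95 mm), the place to grip; bore 24 mm right through
- low_spool: The low spool, to be left alone: bare aluminium, 58 mm high, two flanges of 92 mm diameter, hub 44 mm. Origin: centre of its underside. The two spools may have changed places
- ring_gauge: Loose steel ring, 64 mm diameter, 26 mm high; origin: centre of its underside. Leave alone
- spare_lens: Loose black lens standing on end, 48 mm diameter, 80 mm high; origin: centre of its underside. Leave alone
- screwdriver: Loose screwdriver with black handle, 190 mm, lying along its x; origin below its middle. Leave alone
- wrench: Loose steel open-ended wrench, 160 mm, lying along its x; origin below its middle. Leave alone
- bottle: Loose white bottle, 60 mm diameter, 160 mm high; origin: centre of its underside. Leave alone
- gauge_case: Loose flat wooden case, 120 x 170 x 40 mm; origin: centre of its underside. Leave alone
Mind the look-alikes: they are no part of the job. What is shaped like the spool but pink is not meant.

How it is judged:
By the outcome, as a careful person would: the job done as asked, in the order asked, and still so for the second after the job is handed in, with the robot touching nothing.
It also fails if it takes over 66 s, if anything falls off the work surface, if the arm or the gripper's body presses on something with over 40 N, if the wrist force passes 120 N, or if a joint passes its speed limit or range.

ROBOT

A 6-joint arm with a two-finger parallel gripper is mounted at the origin on the work surface. World frame = base frame: x ahead of the robot, y to its left, z up, the work surface at z = 0. Lengths are in m, angles in rad, forces in N, time in s.
With the tool pointing down it reaches from about 0.425 to 0.95 m from the base axis. Payload 14.7 kg.
Tool frame: the origin (TCP) lies between the finger pads; the fingertips stand manip.tip_extent ahead of it and the grasp point (between the pads) lies 5 mm behind it (manip.tip_extent is the distance from the TCP to the fingertips, in m); z points along the fingers, y is the direction in which the jaws open and shut (so a half turn about z gives the same grasp; the last joint's range is limited). The gripper opens to 85 mm and grips with 20 to 120 N. Pads are 22 mm wide; open, the fingers measure 114 mm over their backs; the gripper's body (76 mm by 85 mm) begins 54 mm behind the grasp point. The pads swing forward as they close: fully open they stand 13 mm farther back than shut.
Start: joints at [-1.298, 0.48, 1.596, -0, 1.065, -0.047], TCP at [0.204, -0.617, 0.245] pointing down, gripper open.
Joint ranges: [-2.75, 2.75], [-0.82, 2.05], [0.23, 2.67], [-1.56, 4.7], [0.09, 2.69], [-2.92, 2.92]. Speed limits (rad/s): [1.89, 1.89, 2.39, 3.01, 3.01, 3.01].

INTERFACE

Orientations are given as a unit quaternion [x, y, z, w].
In Python, from station import manip gives the robot as it stands. The module is installed in compiled form; this text tells all that it offers.
- The arm moves only by the shell command python3 -m jog 'ROWS' [FORCE]. ROWS is JSON, a list of rows, each an object with "jaw": the finger opening in mm, from 0 to 85.4; "slide": the shift along the tool's x, y, z in units of 0.15 m (1.0 is 0.15 m), a list of three; "delta_rot": the turn, a rotation vector about the tool's x, y, z in units of 1.5 rad (1.0 is 1.5 rad), a list of three. In form: [{"jaw": jaw, "slide": [dx, dy, dz], "delta_rot": [wx, wy, wz]}, ...]. A call has exactly 8 rows; each row shifts and turns the pose as measured when the row begins, along the tool's axes as they then stand; what a row does not reach is not made up. A row lasts 1/8 s, in which the tool goes at most 62.5 mm and 10.7 degrees, less where a joint would pass 70% of its speed; a pose out of reach is approached as far as the arm can. A call with a number of a shift or a turn outside -1 to 1 is refused whole. A call with a gripper value outside its range is refused whole. The fingers move at their own pace and stop on an object; FORCE is the grip in N (left out, the last holds). Time passes only in rows, so rows that do not move let the fingers close, or fill a call up. It gives the time, the measured TCP pose, the force and the opening at its end, in the units of the state.
- manip.get_state(): the state, without advancing time (a new reading comes with each control period).
- manip.capture(name): name is "scene" or "top" or "wrist"; returns a dict with "color" (480x640x3 uint8, red, green, blue), "mtx" (3x3 intrinsics, pixels), "T" (4x4, takes a point from camera to world coordinates); the wrist camera has in their place "mount" (4x4, takes a point from camera to tool coordinates, whose origin is the TCP and whose axes are the flange's). Camera axes: x right, y down, z forward; pixel columns grow to the right and rows downward; lengths in m; the calibration is good to about 2 mm. A picture is of the moment at which its call begins: read the wrist's pose just before it. There is no depth.
- manip.job_done(): hands the job in, once; it reports no verdict.
The state is a dict: "time": time; "q": joint angles; "joint_velocities": joint speeds; "joint_torque": joint torques, N m; "ee_pos": TCP position; "eef_rot": TCP orientation; "force": force on the tool from outside, world axes, zero at the start; "wrist_torque": the same for the moment, N m; "grip_width": finger opening in m.
Only numpy, scipy, OpenCV 4.12 (cv2) and the standard library are available. Lean on these libraries where they do the work, as an engineer would, in place of code of your own. Each camera call takes 0.05 s, during which the arm holds its last target.

## Working session

There is one attempt and no reset: what is moved stays moved. The work goes in short steps, Python scripts to look and compute and a shell command to move; the robot and the scene stay as the last step left them, time stands still between calls to the robot, and variables do not carry over. Pictures are saved under pics/ and viewed, and the job is handed in when it is done.

```bash
mkdir -p pics; python3 - <<'E'
from station import manip
import cv2
s=manip.get_state();print(s['time'],s['ee_pos'],s['eef_rot'],s['force'],s['grip_width'],manip.tip_extent)
for n in ("scene","top","wrist"):
    c=manip.capture(n);cv2.imwrite(f'pics/{n}0.png',c['color'][:,:,::-1])
    print(n,c['mtx'].round(1).tolist(),(c.get('T') if 'T' in c else c['mount']).round(4).tolist())
E
```

```text
0.0 [ 0.2042428  -0.61668309  0.24468875] [ 9.87245716e-01  1.59202916e-01 -6.39027200e-05 -5.68127666e-04] [ 0.29751352  0.14915561 -0.03189197] 0.0854061030001306 0.014
scene [[541.8, 0.0, 322.9], [0.0, 541.8, 238.7], [0.0, 0.0, 1.0]] [[0.7425, 0.5225, -0.4192, 1.1096], [0.6697, -0.5917, 0.4487, -0.6781], [-0.0136, -0.6139, -0.7892, 1.2987], [0.0, 0.0, 0.0, 1.0]]
top [[489.0, 0.0, 328.5], [0.0, 489.0, 234.7], [0.0, 0.0, 1.0]] [[-0.0247, -0.9988, 0.0411, 0.4276], [-0.9997, 0.0244, -0.0077, -0.0281], [0.0067, -0.0413, -0.9991, 1.5569], [0.0, 0.0, 0.0, 1.0]]
wrist [[409.5, 0.0, 324.2], [0.0, 409.5, 242.1], [0.0, 0.0, 1.0]] [[-0.0006, -0.947, -0.3212, 0.0816], [1.0, -0.0009, 0.0007, -0.0004], [-0.001, -0.3212, 0.947, -0.1285], [0.0, 0.0, 0.0, 1.0]]
```

View pics/scene0.png

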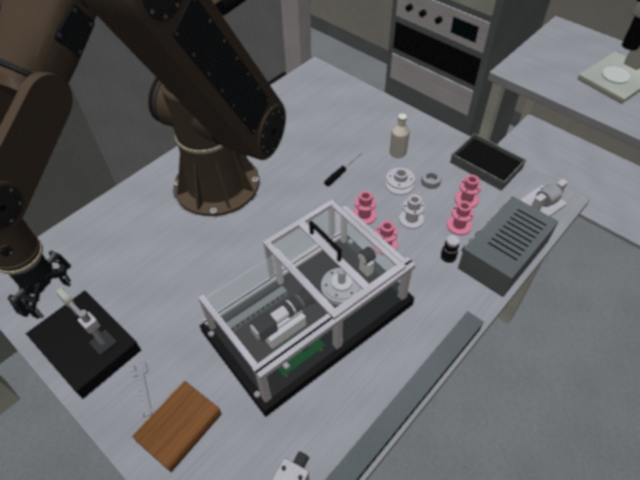

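View pics/top0.png

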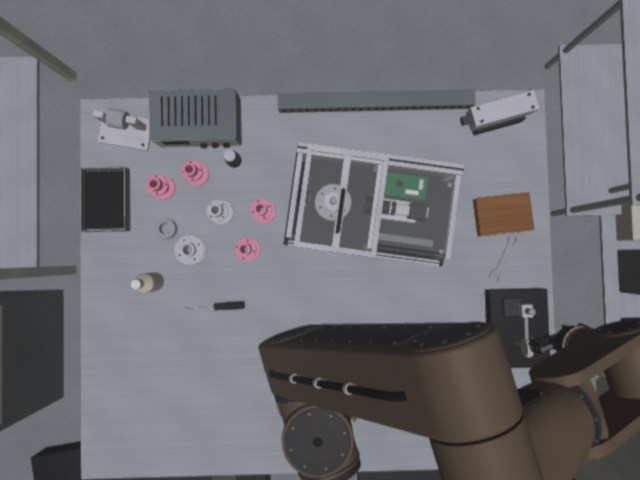

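View pics/wrist0.png

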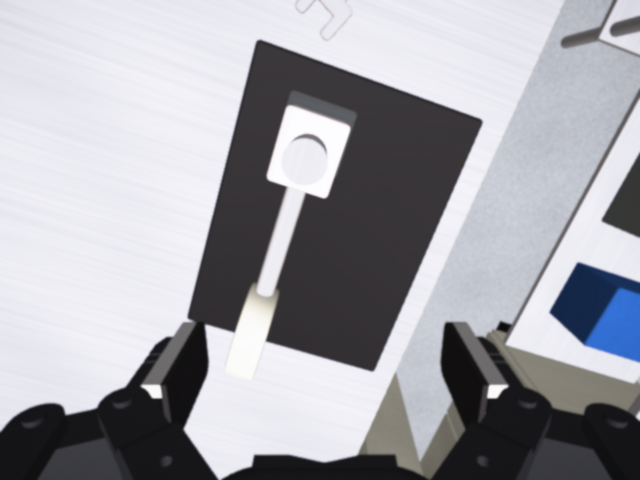

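```bash
python3 - <<'E'
import cv2
t=cv2.imread('pics/top0.png');s=cv2.imread('pics/scene0.png')
a=cv2.resize(t[130:275,270:480],None,fx=3.8,fy=3.8,interpolation=2)
cv2.imwrite('pics/topstn.png',a)
cv2.imwrite('pics/scstn.png',cv2.resize(s[190:410,190:430],None,fx=2.7,fy=2.7,interpolation=2))
cv2.imwrite('pics/spools.png',cv2.resize(t[150:300,125:285],None,fx=4,fy=4,interpolation=2))
cv2.imwrite('pics/scspools.png',cv2.resize(s[150:270,340:500],None,fx=5,fy=5,interpolation=2))
E
```

```text
(no output)
```

View pics/topstn.png

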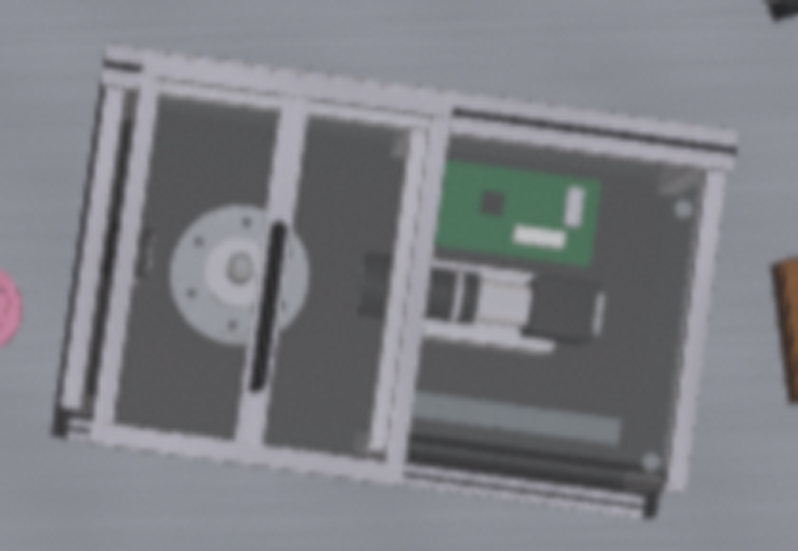

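View pics/scstn.png

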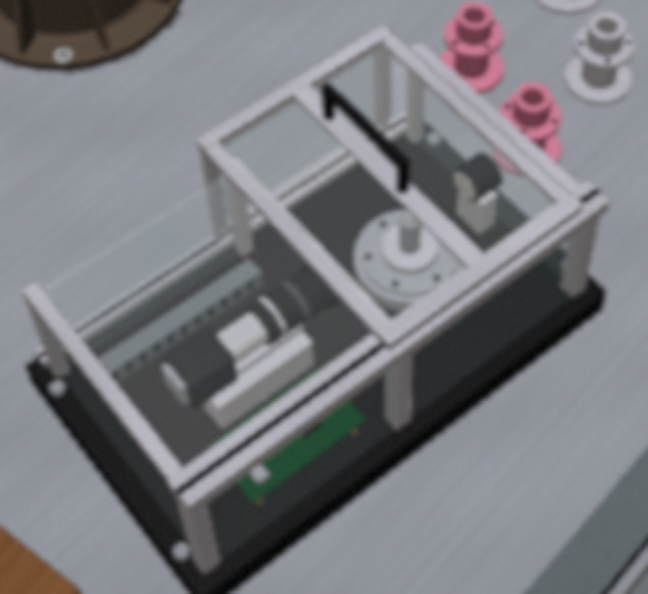

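View pics/spools.png

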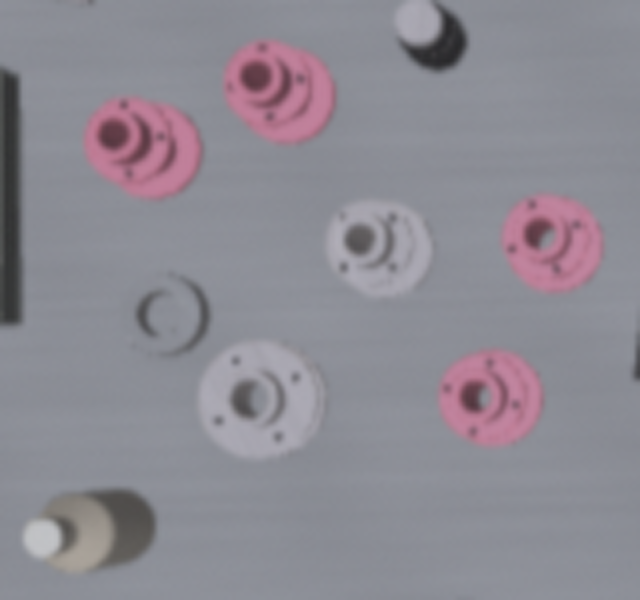

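View pics/scspools.png

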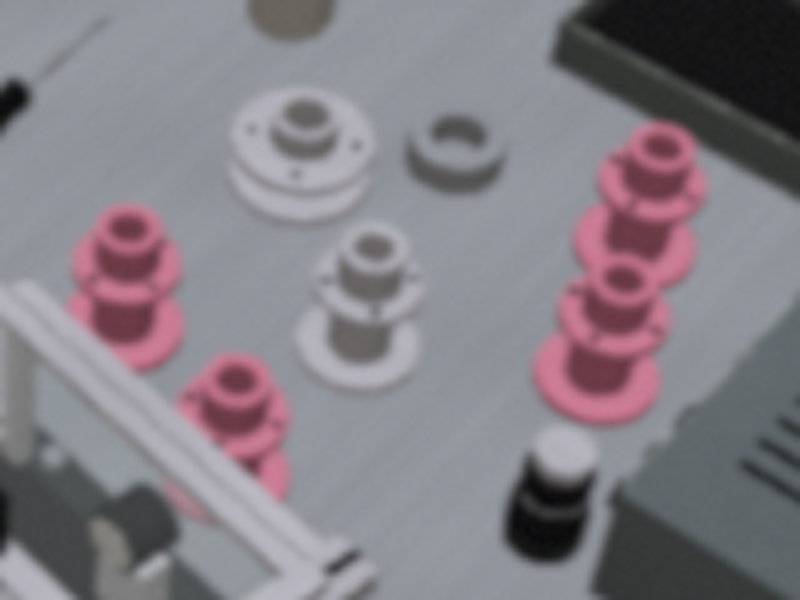

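```bash
cat > h.py <<'E'
from station import manip
import numpy as np
C={}
def cam(n):
    if n not in C:
        c=manip.capture(n); C[n]=(c['mtx'],c['T'])
    return C[n]
def ray(n,u,v):
    K,T=cam(n); d=T[:3,:3]@np.linalg.inv(K)@[u,v,1]; return T[:3,3],d
def plane(n,u,v,z):
    o,d=ray(n,u,v); return (o+d*(z-o[2])/d[2]).round(4)
def tri(a,b):
    A=[];B=[]
    for n,u,v in(a,b):
        o,d=ray(n,u,v);d=d/np.linalg.norm(d);P=np.eye(3)-np.outer(d,d);A.append(P);B.append(P@o)
    A=np.vstack(A);B=np.hstack(B);return np.linalg.lstsq(A,B,rcond=None)[0].round(4)
E
python3 - <<'E'
from h import *
print('hub',plane('top',215,209.8,.095),plane('scene',415,199.6,.095),tri(('top',215,209.8),('scene',415,199.6)))
print('handle',plane('top',340.5,210.5,.256),plane('scene',325.5,238,.256))
print('handle ends',plane('top',343.4,189.5,.256),plane('top',337.9,232.1,.256), plane('scene',311.5,224.1,.256),plane('scene',339.3,253,.256))
print('tip',plane('top',333.2,200.3,.132),plane('scene',341.1,272.2,.132))
# station wall corner tops 
s=lambda x,y:(x/3.8+270,y/3.8+130)
for p in [(105,65),(738,150),(675,480),(75,405)]: print(plane('top',*s(*p),.2))
# slab corners front in top
print('shut bars',plane('top',*s(268,440),.213))
for p in [(345,215),(190,172),(247,249),(160,186),(190,250),(232,156),(263,210)]: print(p,plane('top',*p,.04))
s=manip.get_state();print(s['q'])
E
```

```text
hub [0.5707 0.2985 0.095 ] [0.5769 0.2969 0.095 ] [0.5727 0.3013 0.0878]
handle [ 0.545  -0.0717  0.256 ] [ 0.5591 -0.0795  0.256 ]
handle ends [ 0.6011 -0.0809  0.256 ] [ 0.4875 -0.0633  0.256 ] [ 0.5036 -0.0699  0.256 ] [ 0.6141 -0.0915  0.256 ]
tip [ 0.5866 -0.0553  0.132 ] [ 0.5994 -0.0654  0.132 ]
[0.7307 0.0417 0.2   ]
[ 0.6568 -0.4226  0.2   ]
[ 0.4154 -0.3678  0.2   ]
[0.4809 0.0691 0.2   ]
shut bars [ 0.4517 -0.0708  0.213 ]
(345, 215) [ 0.5501 -0.0926  0.04  ]
(190, 172) [0.696  0.3867 0.04  ]
(247, 249) [0.4519 0.2137 0.04  ]
(160, 186) [0.6544 0.4804 0.04  ]
(190, 250) [0.4532 0.3899 0.04  ]
(232, 156) [0.7432 0.2552 0.04  ]
(263, 210) [0.5719 0.1618 0.04  ]
[-1.29758843e+00  4.80548521e-01  1.59652610e+00 -2.42176403e-06
  1.06508716e+00 -4.65931849e-02]
```

Candidates, by top-view pixel:
- Bare aluminium tall spool at (215,210): small flange, high hub.
- Low aluminium spool at (189,250).
- Pink look-alikes at (160,186), (195,172), (263,210) and (247,249).

My choice is (215,210), which is (414,207) in the scene view. The crops confirm it is uncoloured and tall with a 30 mm hub. The station yaw is about -8.8°, and the door looks shut or nearly so.

The first move is to the handle.

```bash
python3 -m jog '[{"jaw":85,"slide":[0,0,-0.2],"delta_rot":[0,0,0.105]},{"jaw":85,"slide":[0,0,-0.2],"delta_rot":[0,0,0.105]},{"jaw":85,"slide":[0,0,-0.2],"delta_rot":[0,0,0.105]},{"jaw":85,"slide":[0.16,-0.38,0],"delta_rot":[0,0,0]},{"jaw":85,"slide":[0.16,-0.38,0],"delta_rot":[0,0,0]},{"jaw":85,"slide":[0.16,-0.38,0],"delta_rot":[0,0,0]},{"jaw":85,"slide":[0.16,-0.38,0],"delta_rot":[0,0,0]},{"jaw":85,"slide":[0.16,-0.38,0],"delta_rot":[0,0,0]}]'
```

```text
time: 1.25
ee_pos: [0.3713, -0.354, 0.3369]
eef_rot: [0.996, -0.088, 0.0, -0.001]
force: [1.4, -0.4, -0.3]
grip_width: 0.085
```

```bash
python3 -m jog '[{"jaw":85,"slide":[0.12,-0.33,0],"delta_rot":[0,0,-0.015]},{"jaw":85,"slide":[0.12,-0.33,0],"delta_rot":[0,0,0]},{"jaw":85,"slide":[0.12,-0.33,0],"delta_rot":[0,0,0]},{"jaw":85,"slide":[0.12,-0.33,0],"delta_rot":[0,0,0]},{"jaw":60,"slide":[0.12,-0.33,0],"delta_rot":[0,0,0]},{"jaw":60,"slide":[0.12,-0.33,0],"delta_rot":[0,0,0]},{"jaw":60,"slide":[0,0,0],"delta_rot":[0,0,0]},{"jaw":60,"slide":[0,0,0],"delta_rot":[0,0,0]}]'
cat >> h.py <<'E'
from scipy.spatial.transform import Rotation as R
import cv2
def wrist(name):
    s=manip.get_state(); c=manip.capture('wrist'); M=np.eye(4);M[:3,:3]=R.from_quat(s['eef_rot']).as_matrix();M[:3,3]=s['ee_pos']
    C['wrist']=(c['mtx'],M@c['mount']); np.savez('w_%s.npz'%name,K=C['wrist'][0],T=C['wrist'][1]); cv2.imwrite('pics/%s.png'%name,c['color'][:,:,::-1])
    print(s['time'],s['ee_pos'].round(4) if hasattr(s['ee_pos'],'round') else s['ee_pos'],'yaw',np.degrees(np.arctan2(M[1,0],M[0,0])).round(2),'f',np.round(s['force'],1),s['grip_width'])
def loadw(name):
    d=np.load('w_%s.npz'%name); C[name]=(d['K'],d['T'])
def px(n,p):
    K,T=cam(n); q=np.linalg.inv(T)@np.append(p,1); q=K@q[:3]; return (q[:2]/q[2]).round(1)
E
python3 -c "
from h import *
wrist('w1')"
```

```text
time: 2.25
ee_pos: [0.529, -0.0638, 0.3379]
eef_rot: [0.997, -0.073, 0.001, -0.0]
force: [0.5, -0.6, 0.4]
grip_width: 0.0603
2.25 [ 0.529  -0.0638  0.3379] yaw -8.41 f [ 0.5 -0.6  0.4] 0.06033625923800666
```

View pics/w1.png

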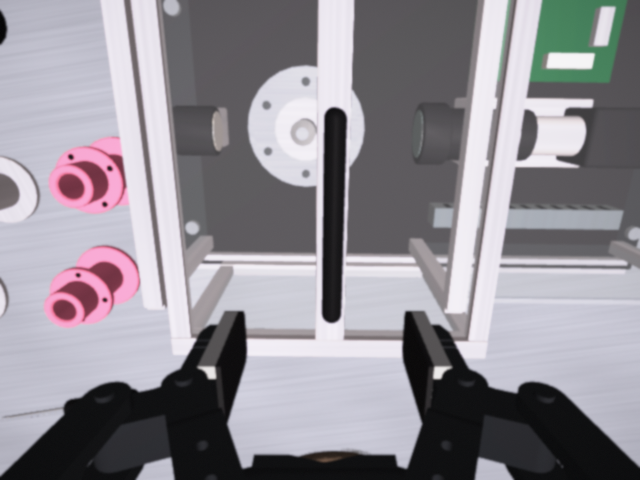

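```bash
python3 -c "
from h import *
loadw('w1')
a=plane('w1',336,110,.252);b=plane('w1',332,320,.252);print(a,b,(a+b)/2,np.degrees(np.arctan2(*(a-b)[[1,0]])))
print('tip',plane('w1',303.5,131.5,.132),'shoulder',plane('w1',302,128.5,.075))
print('plate',plane('w1',306,126,.06))
for p in [(172,340),(490,340)]: print(plane('w1',*p,.213))
"
```

```text
[ 0.6058 -0.0814  0.252 ] [ 0.4893 -0.0628  0.252 ] [ 0.54755 -0.0721   0.252  ] -9.071094565412917
tip [ 0.5917 -0.0569  0.132 ] shoulder [ 0.5915 -0.0527  0.075 ]
plate [ 0.5926 -0.056   0.06  ]
[0.4684 0.0542 0.213 ]
[ 0.4351 -0.1692  0.213 ]
```

```bash
python3 -m jog '[{"jaw":50,"slide":[0.05,0.02,0.2],"delta_rot":[0,0,0.006]},{"jaw":50,"slide":[0.05,0.02,0.2],"delta_rot":[0,0,0]},{"jaw":50,"slide":[0.03,0,0.2],"delta_rot":[0,0,0]},{"jaw":50,"slide":[0,0,0.03],"delta_rot":[0,0,0]},{"jaw":30,"slide":[0,0,0],"delta_rot":[0,0,0]},{"jaw":0,"slide":[0,0,0],"delta_rot":[0,0,0]},{"jaw":0,"slide":[0,0,0],"delta_rot":[0,0,0]},{"jaw":0,"slide":[0,0,0],"delta_rot":[0,0,0]}]' 20
python3 -c "
from h import *
wrist('w2')"
```

```text
time: 3.3
ee_pos: [0.547, -0.0788, 0.2444]
eef_rot: [0.997, -0.082, 0.003, 0.0]
force: [4.2, 0.7, -15.7]
grip_width: 0.011
3.3 [ 0.547  -0.0788  0.2444] yaw -9.42 f [  4.2   0.7 -15.7] 0.011021345588147763
```

View pics/w2.png

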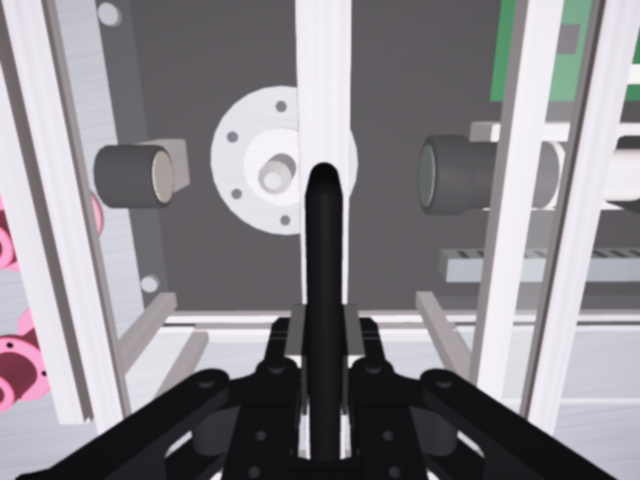

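```bash
python3 -m jog '[{"jaw":0,"slide":[0,0,-0.01],"delta_rot":[0,0,0]},{"jaw":0,"slide":[0,0.1,0],"delta_rot":[0,0,0]},{"jaw":0,"slide":[0,0.18,0],"delta_rot":[0,0,0]},{"jaw":0,"slide":[0,0.18,0],"delta_rot":[0,0,0]},{"jaw":0,"slide":[0,0.18,0],"delta_rot":[0,0,0]},{"jaw":0,"slide":[0,0.18,0],"delta_rot":[0,0,0]},{"jaw":0,"slide":[0,0.18,0],"delta_rot":[0,0,0]},{"jaw":0,"slide":[0,0.1,0],"delta_rot":[0,0,0]}]'
```

```text
time: 4.35
ee_pos: [0.5199, -0.2438, 0.2454]
eef_rot: [0.997, -0.081, 0.003, -0.002]
force: [6.5, 2.9, -13.1]
grip_width: 0.0109
```

```bash
python3 -m jog '[{"jaw":0,"slide":[0,0.08,-0.01],"delta_rot":[0,0,0]},{"jaw":0,"slide":[0,0.08,0],"delta_rot":[0,0,0]},{"jaw":0,"slide":[0,0.06,0],"delta_rot":[0,0,0]},{"jaw":0,"slide":[0,0.04,0],"delta_rot":[0,0,0]},{"jaw":0,"slide":[0,0.03,0],"delta_rot":[0,0,0]},{"jaw":0,"slide":[0,0.03,0],"delta_rot":[0,0,0]},{"jaw":0,"slide":[0,0.03,0],"delta_rot":[0,0,0]},{"jaw":0,"slide":[0,0.03,0],"delta_rot":[0,0,0]}]'
```

```text
time: 5.35
ee_pos: [0.5165, -0.2607, 0.2461]
eef_rot: [0.996, -0.084, 0.003, -0.035]
force: [12.2, 35.0, -3.6]
grip_width: 0.0108
```

```bash
python3 -m jog '[{"jaw":40,"slide":[0,-0.02,0],"delta_rot":[0,0,0]},{"jaw":40,"slide":[0,0,0],"delta_rot":[-0.02,0,0]},{"jaw":40,"slide":[0,0,0],"delta_rot":[-0.02,0,0]},{"jaw":40,"slide":[0,0,-0.2],"delta_rot":[0,0,0]},{"jaw":60,"slide":[0,0,-0.2],"delta_rot":[0,0,0]},{"jaw":85,"slide":[0,0,-0.2],"delta_rot":[0,0,0]},{"jaw":85,"slide":[0,0,0],"delta_rot":[0,0,0]},{"jaw":85,"slide":[0,0,0],"delta_rot":[0,0,0]}]'
python3 -c "
from h import *
wrist('w3')"
```

```text
time: 6.35
ee_pos: [0.5172, -0.2586, 0.3419]
eef_rot: [0.997, -0.083, 0.002, 0.002]
force: [-0.6, 0.5, -0.2]
grip_width: 0.0852
6.35 [ 0.5172 -0.2586  0.3419] yaw -9.57 f [-0.6  0.5 -0.2] 0.0852101155062966
```

View pics/w3.png

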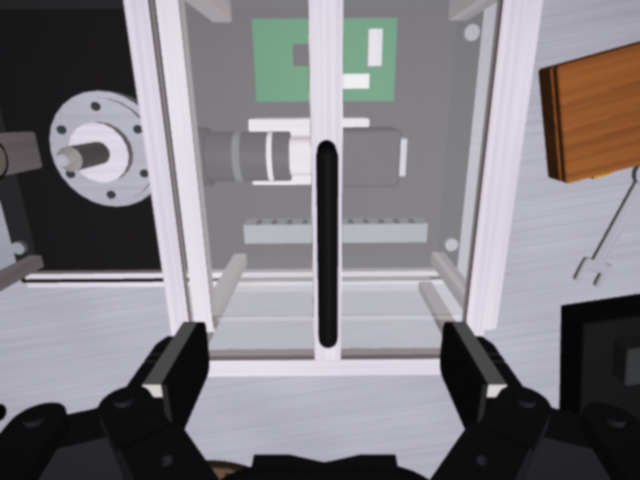

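```bash
python3 -m jog '[{"jaw":85,"slide":[0.01,-0.28,0],"delta_rot":[0,0,-0.005]},{"jaw":85,"slide":[0.01,-0.28,0],"delta_rot":[0,0,0]},{"jaw":85,"slide":[0.01,-0.28,0],"delta_rot":[0,0,0]},{"jaw":85,"slide":[0.01,-0.28,0],"delta_rot":[0,0,0]},{"jaw":85,"slide":[0.01,-0.27,0],"delta_rot":[0,0,0]},{"jaw":85,"slide":[0,0,0],"delta_rot":[0,0,0]},{"jaw":85,"slide":[0,0,0],"delta_rot":[0,0,0]},{"jaw":85,"slide":[0,0,0],"delta_rot":[0,0,0]}]'
python3 -c "
from h import *
wrist('w4')
loadw('w3');print('handle',plane('w3',326,143,.252),plane('w3',328,345,.252))"
```

```text
time: 7.4
ee_pos: [0.5568, -0.0496, 0.3344]
eef_rot: [0.997, -0.081, -0.003, 0.003]
force: [0.4, -0.5, 0.4]
grip_width: 0.0845
7.4 [ 0.5568 -0.0496  0.3344] yaw -9.29 f [ 0.4 -0.5  0.4] 0.0844511665750515
handle [ 0.5784 -0.2706  0.252 ] [ 0.4586 -0.2517  0.252 ]
```

View pics/w4.png

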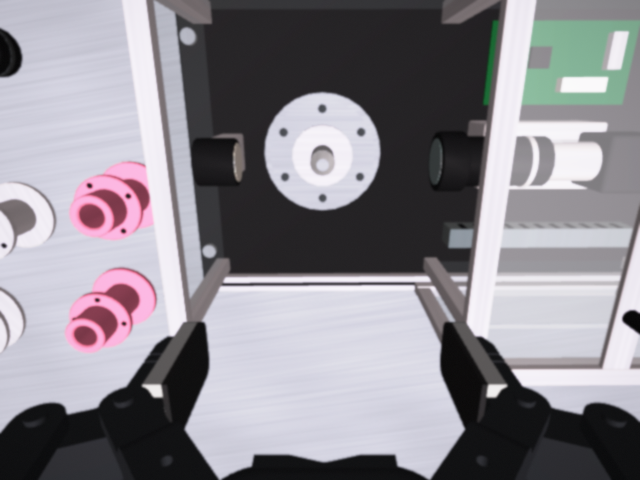

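```bash
python3 - <<'E'
from h import *
loadw('w4'); im=cv2.imread('pics/w4.png');cv2.imwrite('pics/w4c.png',cv2.resize(im[85:220,250:395],None,fx=4.4,fy=4.4,interpolation=2))
g=cv2.cvtColor(im,6)[85:220,250:395]
for t in (90,120,238):
    m=(g>t).astype('uint8')
    for c in cv2.findContours(m,cv2.RETR_EXTERNAL,1)[0]:
        if cv2.contourArea(c)>300 and len(c)>5: e=cv2.fitEllipse(cv2.convexHull(c)); u,v=e[0][0]+250,e[0][1]+85; print(t,(u,v),e[1],plane('w4',u,v,.075),plane('w4',u,v,.05))
E
```

```text
90 (321.89188385009766, 150.8318862915039) (116.62321472167969, 118.76593780517578) [ 0.5948 -0.0559  0.075 ] [ 0.5921 -0.0555  0.05  ]
120 (321.83313751220703, 150.8072509765625) (115.76959228515625, 117.77025604248047) [ 0.5949 -0.0558  0.075 ] [ 0.5921 -0.0554  0.05  ]
238 (321.97481536865234, 155.29202270507812) (57.81392288208008, 58.237064361572266) [ 0.5908 -0.0553  0.075 ] [ 0.5878 -0.0549  0.05  ]
```

View pics/w4c.png

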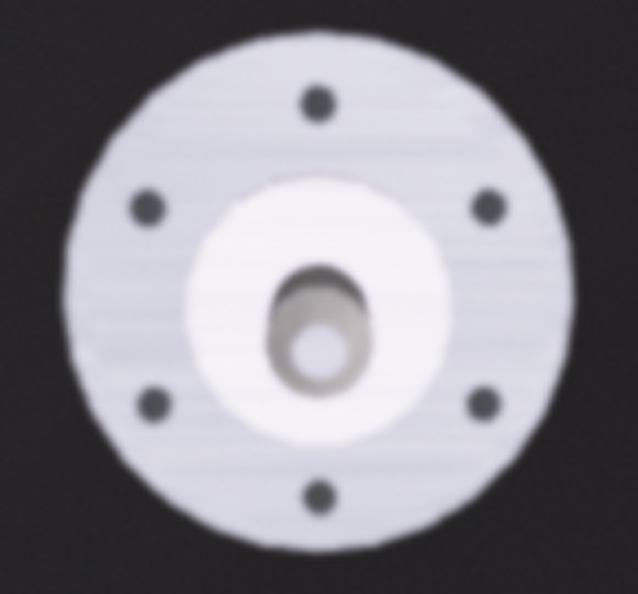

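```bash
python3 -m jog '[{"jaw":85,"slide":[0,-0.36,0],"delta_rot":[0,0,0]},{"jaw":85,"slide":[0,-0.36,0],"delta_rot":[0,0,0]},{"jaw":85,"slide":[0,-0.36,0],"delta_rot":[0,0,0]},{"jaw":85,"slide":[0,-0.36,0],"delta_rot":[0,0,0]},{"jaw":85,"slide":[-0.25,-0.36,0.1],"delta_rot":[0,0,0]},{"jaw":85,"slide":[-0.25,-0.36,0.1],"delta_rot":[0,0,0]},{"jaw":85,"slide":[0,-0.1,0.1],"delta_rot":[0,0,0]},{"jaw":85,"slide":[0,0,0],"delta_rot":[0,0,0]}]'
python3 -c "
from h import *
loadw('w4');print('tip',plane('w4',322.5,165,.132))
wrist('w5')"
```

```text
time: 8.45
ee_pos: [0.5459, 0.2899, 0.2879]
eef_rot: [0.996, -0.087, -0.001, 0.004]
force: [0.2, -1.1, -0.2]
grip_width: 0.0849
tip [ 0.5901 -0.0555  0.132 ]
8.45 [0.5459 0.2899 0.2879] yaw -10.01 f [ 0.2 -1.1 -0.2] 0.08492945220021346
```

View pics/w5.png

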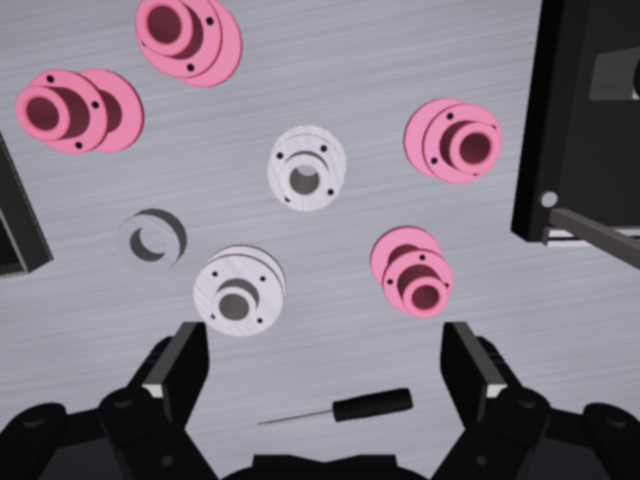

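```bash
python3 - <<'E'
from h import *
loadw('w5'); im=cv2.imread('pics/w5.png');cv2.imwrite('pics/w5c.png',cv2.resize(im[115:220,255:360],None,fx=5.5,fy=5.5,interpolation=2))
p=plane('w5',305,178,.095);print(p)
s=manip.get_state();Rm=R.from_quat(s['eef_rot']).as_matrix();print(Rm.T@(p-s['ee_pos']),Rm.round(3).tolist())
E
```

```text
[0.5734 0.2984 0.095 ]
[ 0.02549857 -0.01498938  0.19352491] [[0.985, -0.175, -0.003], [-0.175, -0.985, -0.007], [-0.002, 0.007, -1.0]]
```

View pics/w5c.png

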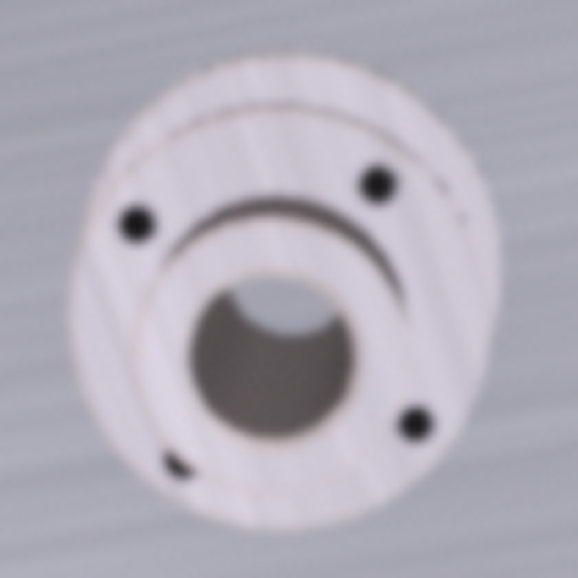

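```bash
python3 -m jog '[{"jaw":85,"slide":[0.05,-0.04,0.2],"delta_rot":[-0.005,0,0]},{"jaw":85,"slide":[0.05,-0.03,0.25],"delta_rot":[0,0,0]},{"jaw":80,"slide":[0.05,-0.03,0.25],"delta_rot":[0,0,0]},{"jaw":80,"slide":[0.01,0,0.2],"delta_rot":[0,0,0]},{"jaw":70,"slide":[0,0,0.05],"delta_rot":[0,0,0]},{"jaw":70,"slide":[0,0,0],"delta_rot":[0,0,0]},{"jaw":70,"slide":[0,0,0],"delta_rot":[0,0,0]},{"jaw":70,"slide":[0,0,0],"delta_rot":[0,0,0]}]'
python3 -c "
from h import *
wrist('w6')"
```

```text
time: 9.5
ee_pos: [0.5824, 0.2888, 0.1509]
eef_rot: [0.996, -0.094, 0.004, 0.005]
force: [-0.4, -0.7, -1.3]
grip_width: 0.0701
9.5 [0.5824 0.2888 0.1509] yaw -10.73 f [-0.4 -0.7 -1.3] 0.07005915543954655
```

View pics/w6.png

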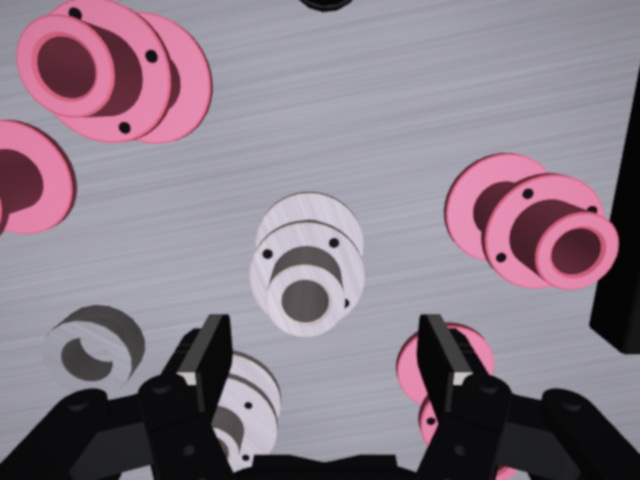

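```bash
python3 - <<'E'
from h import *
loadw('w6')
p=plane('w6',305,301,.095);print(p)
s=manip.get_state();Rm=R.from_quat(s['eef_rot']).as_matrix();print((Rm.T@(np.array([p[0],p[1],.084])-s['ee_pos'])/.15).round(3),Rm.round(3).tolist())
E
```

```text
[0.5728 0.2994 0.095 ]
[-0.08  -0.062  0.445] [[0.982, -0.186, 0.007], [-0.186, -0.982, -0.011], [0.009, 0.01, -1.0]]
```

```bash
python3 -m jog '[{"jaw":70,"slide":[-0.04,-0.03,0.08],"delta_rot":[0.007,-0.006,0]},{"jaw":70,"slide":[-0.04,-0.03,0.12],"delta_rot":[0,0,0]},{"jaw":70,"slide":[0,0,0.15],"delta_rot":[0,0,0]},{"jaw":70,"slide":[0,0,0.08],"delta_rot":[0,0,0]},{"jaw":70,"slide":[0,0,0],"delta_rot":[0,0,0]},{"jaw":70,"slide":[0,0,0],"delta_rot":[0,0,0]},{"jaw":55,"slide":[0,0,0],"delta_rot":[0,0,0]},{"jaw":55,"slide":[0,0,0],"delta_rot":[0,0,0]}]'
```

```text
time: 10.55
ee_pos: [0.5706, 0.3021, 0.0828]
eef_rot: [0.996, -0.093, -0.0, -0.001]
force: [0.9, 0.3, -0.7]
grip_width: 0.055
```

```bash
python3 -m jog '[{"jaw":55,"slide":[0.016,0.014,-0.005],"delta_rot":[0,0,0]},{"jaw":55,"slide":[0,0,0],"delta_rot":[0,0,0]},{"jaw":44,"slide":[0,0,0],"delta_rot":[0,0,0]},{"jaw":30,"slide":[0,0,0],"delta_rot":[0,0,0]},{"jaw":30,"slide":[0,0,0],"delta_rot":[0,0,0]},{"jaw":30,"slide":[0,0,0],"delta_rot":[0,0,0]},{"jaw":30,"slide":[0,0,0],"delta_rot":[0,0,0]},{"jaw":30,"slide":[0,0,0],"delta_rot":[0,0,0]}]' 45
python3 -c "
from h import *
wrist('w7')"
```

```text
time: 11.55
ee_pos: [0.5734, 0.2995, 0.0847]
eef_rot: [0.996, -0.093, 0.001, -0.001]
force: [0.7, 0.2, 1.4]
grip_width: 0.0382
11.55 [0.5734 0.2995 0.0847] yaw -10.67 f [0.7 0.2 1.4] 0.03818748054353934
```

View pics/w7.png

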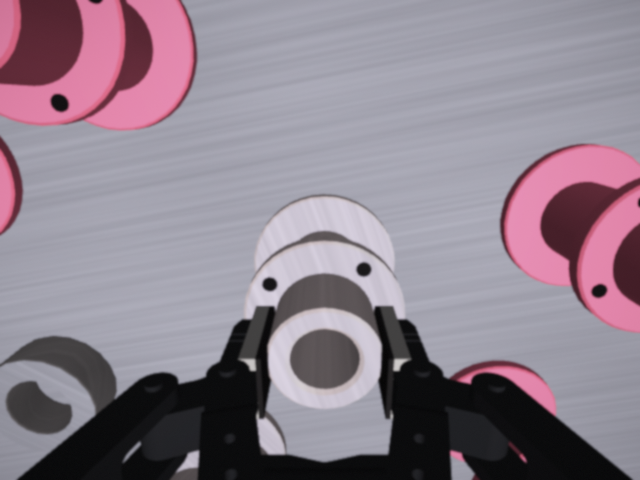

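```bash
python3 -m jog '[{"jaw":30,"slide":[0,0,-0.06],"delta_rot":[0,0,0]},{"jaw":30,"slide":[0,0,-0.15],"delta_rot":[0,0,0]},{"jaw":30,"slide":[0,0,-0.27],"delta_rot":[0,0,0]},{"jaw":30,"slide":[0,0,-0.33],"delta_rot":[0,0,0]},{"jaw":30,"slide":[0,0,-0.33],"delta_rot":[0,0,0]},{"jaw":30,"slide":[0,0,-0.3],"delta_rot":[0,0,0]},{"jaw":30,"slide":[0,0,-0.15],"delta_rot":[0,0,0]},{"jaw":30,"slide":[0,0,0],"delta_rot":[0,0,0]}]'
python3 -c "
from h import *
loadw('w7');print(plane('w7',324,359,.095))
wrist('w8')"
```

```text
time: 12.6
ee_pos: [0.5708, 0.2979, 0.3311]
eef_rot: [0.996, -0.093, -0.002, -0.0]
force: [0.6, -0.3, -4.7]
grip_width: 0.0381
[0.5732 0.2994 0.095 ]
12.6 [0.5708 0.2979 0.3311] yaw -10.68 f [ 0.6 -0.3 -4.7] 0.038133326326905616
```

View pics/w8.png

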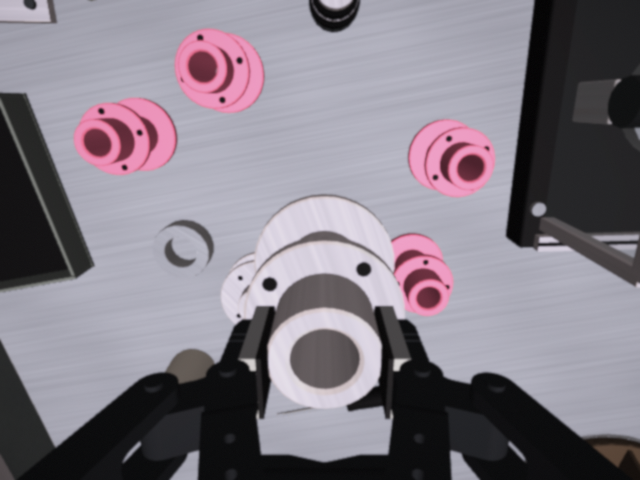

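```bash
python3 -m jog '[{"jaw":30,"slide":[0.06,0.2,0],"delta_rot":[0,0,0]},{"jaw":30,"slide":[0.08,0.34,0],"delta_rot":[0,0,0]},{"jaw":30,"slide":[0.08,0.36,0],"delta_rot":[0,0,0]},{"jaw":30,"slide":[0.08,0.36,0],"delta_rot":[0,0,0]},{"jaw":30,"slide":[0.08,0.36,0],"delta_rot":[0,0,0]},{"jaw":30,"slide":[0.08,0.34,0],"delta_rot":[0,0,0]},{"jaw":30,"slide":[0.06,0.2,0],"delta_rot":[0,0,0]},{"jaw":30,"slide":[0,0,0],"delta_rot":[0,0,0]}]'
python3 -c "
from h import *
wrist('w9')
s=manip.get_state();Rm=R.from_quat(s['eef_rot']).as_matrix();print(Rm.round(4).tolist(),(Rm.T@(np.array([.5905,-.0555,.25])-s['ee_pos'])/.15).round(3))"
```

```text
time: 13.65
ee_pos: [0.5809, -0.0452, 0.3149]
eef_rot: [0.996, -0.092, -0.013, 0.002]
force: [-0.4, 0.2, -4.6]
grip_width: 0.0377
13.65 [ 0.5809 -0.0452  0.3149] yaw -10.58 f [-0.4  0.2 -4.6] 0.03768895294363291
[[0.9828, -0.1828, -0.0259], [-0.1829, -0.9831, -0.0012], [-0.0253, 0.0059, -0.9997]] [0.09 0.06 0.43]
```

View pics/w9.png

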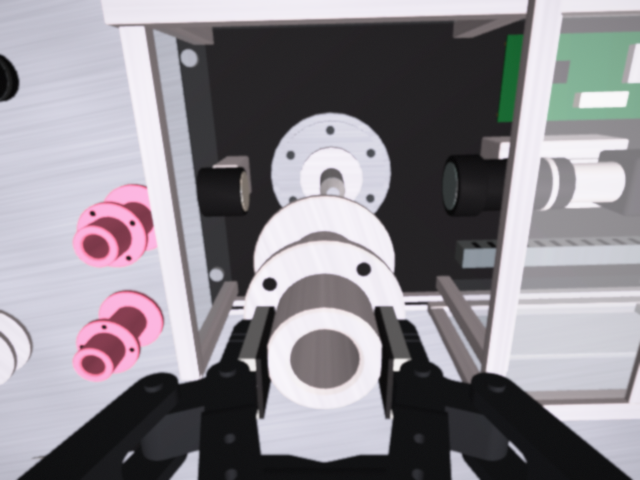

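```bash
python3 -m jog '[{"jaw":30,"slide":[0,0,0],"delta_rot":[0.004,0.017,0]},{"jaw":30,"slide":[0.04,0.03,0],"delta_rot":[0,0,0]},{"jaw":30,"slide":[0.035,0.026,0],"delta_rot":[0,0,0]},{"jaw":30,"slide":[0,0,0.15],"delta_rot":[0,0,0]},{"jaw":30,"slide":[0,0,0.15],"delta_rot":[0,0,0]},{"jaw":30,"slide":[0,0,0.12],"delta_rot":[0,0,0]},{"jaw":30,"slide":[0,0,0],"delta_rot":[0,0,0]},{"jaw":30,"slide":[0,0,0],"delta_rot":[0,0,0]}]'
cat > st.py <<'E'
from h import *
import sys
t=np.array([float(a) for a in sys.argv[1:4]])
s=manip.get_state();Rm=R.from_quat(s['eef_rot']).as_matrix()
print(s['ee_pos'].round(4),s['force'],'move u',(Rm.T@(t-s['ee_pos'])/.15).round(3),'rot u x,y',round(Rm[2,1]/1.5,4),round(-Rm[2,0]/1.5,4))
E
python3 -c "
from h import *
wrist('w10')"; python3 st.py .5905 -.0555 .2
```

```text
time: 14.7
ee_pos: [0.5926, -0.0518, 0.2502]
eef_rot: [0.996, -0.089, 0.001, -0.0]
force: [0.3, -0.3, -4.2]
grip_width: 0.038
14.7 [ 0.5926 -0.0518  0.2502] yaw -10.25 f [ 0.3 -0.3 -4.2] 0.03801301070896745
[ 0.5926 -0.0518  0.2501] [ 0.7504682   0.62708853 -4.08643637] move u [-0.01   0.027  0.334] rot u x,y -0.0007 -0.0018
```

View pics/w10.png

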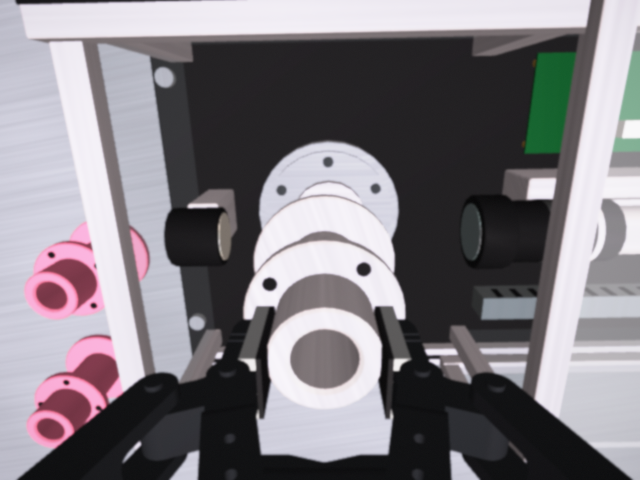

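```bash
python3 -m jog '[{"jaw":30,"slide":[-0.01,0.023,0],"delta_rot":[0,-0.002,0]},{"jaw":30,"slide":[0,0,0.05],"delta_rot":[0,0,0]},{"jaw":30,"slide":[0,0,0.05],"delta_rot":[0,0,0]},{"jaw":30,"slide":[0,0,0.05],"delta_rot":[0,0,0]},{"jaw":30,"slide":[0,0,0.02],"delta_rot":[0,0,0]},{"jaw":30,"slide":[0,0,0],"delta_rot":[0,0,0]},{"jaw":30,"slide":[0,0,0],"delta_rot":[0,0,0]},{"jaw":30,"slide":[0,0,0],"delta_rot":[0,0,0]}]'
python3 st.py .591 -.055 .2
```

```text
time: 15.75
ee_pos: [0.591, -0.0552, 0.2242]
eef_rot: [0.996, -0.089, 0.001, -0.0]
force: [-0.3, 0.4, -5.7]
grip_width: 0.0383
[ 0.591  -0.0552  0.2242] [-0.31046983  0.42589063 -5.72197248] move u [-0.001 -0.001  0.161] rot u x,y -0.0007 -0.001
```

```bash
python3 -m jog '[{"jaw":30,"slide":[0,0,0.025],"delta_rot":[0,-0.001,0]},{"jaw":30,"slide":[0,0,0.025],"delta_rot":[0,0,0]},{"jaw":30,"slide":[0,0,0.025],"delta_rot":[0,0,0]},{"jaw":30,"slide":[0,0,0.025],"delta_rot":[0,0,0]},{"jaw":30,"slide":[0,0,0.025],"delta_rot":[0,0,0]},{"jaw":30,"slide":[0,0,0.025],"delta_rot":[0,0,0]},{"jaw":30,"slide":[0,0,0],"delta_rot":[0,0,0]},{"jaw":30,"slide":[0,0,0],"delta_rot":[0,0,0]}]'
python3 st.py .591 -.055 .16; python3 -c "
from h import *
wrist('w11')"
```

```text
time: 16.75
ee_pos: [0.5911, -0.0552, 0.2001]
eef_rot: [0.996, -0.089, 0.0, -0.001]
force: [0.3, -0.4, -4.1]
grip_width: 0.0382
[ 0.5911 -0.0552  0.2001] [ 0.34836185 -0.44143576 -4.09616334] move u [-0.001 -0.001  0.267] rot u x,y -0.0007 0.0
16.75 [ 0.5911 -0.0552  0.2001] yaw -10.24 f [ 0.3 -0.4 -4.1] 0.03816682603080027
```

View pics/w11.png

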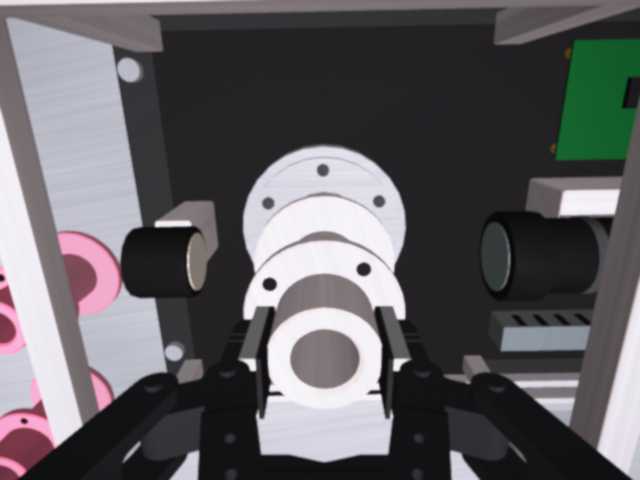

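Bottom of the spool is at about 0.115 m, past the cone with no side force, so it is threaded. Continuing down.

```bash
python3 -m jog '[{"jaw":30,"slide":[0,0,0.03],"delta_rot":[0,0,0]},{"jaw":30,"slide":[0,0,0.03],"delta_rot":[0,0,0]},{"jaw":30,"slide":[0,0,0.03],"delta_rot":[0,0,0]},{"jaw":30,"slide":[0,0,0.03],"delta_rot":[0,0,0]},{"jaw":30,"slide":[0,0,0.03],"delta_rot":[0,0,0]},{"jaw":30,"slide":[0,0,0.03],"delta_rot":[0,0,0]},{"jaw":30,"slide":[0,0,0.03],"delta_rot":[0,0,0]},{"jaw":30,"slide":[0,0,0.02],"delta_rot":[0,0,0]}]'
python3 st.py .591 -.055 .16
```

```text
time: 17.8
ee_pos: [0.5912, -0.0552, 0.1633]
eef_rot: [0.996, -0.089, 0.0, -0.001]
force: [0.2, 0.5, -3.8]
grip_width: 0.038
[ 0.5912 -0.0552  0.1633] [ 0.15595944  0.49626266 -3.83263547] move u [-0.001 -0.001  0.022] rot u x,y -0.0007 -0.0002
```

```bash
python3 -m jog '[{"jaw":30,"slide":[0,0,0.008],"delta_rot":[0,0,0]},{"jaw":30,"slide":[0,0,0.008],"delta_rot":[0,0,0]},{"jaw":30,"slide":[0,0,0.006],"delta_rot":[0,0,0]},{"jaw":30,"slide":[0,0,0.006],"delta_rot":[0,0,0]},{"jaw":30,"slide":[0,0,0.006],"delta_rot":[0,0,0]},{"jaw":30,"slide":[0,0,0.006],"delta_rot":[0,0,0]},{"jaw":30,"slide":[0,0,0.006],"delta_rot":[0,0,0]},{"jaw":30,"slide":[0,0,0],"delta_rot":[0,0,0]}]'
python3 st.py .591 -.055 .16
```

```text
time: 18.8
ee_pos: [0.5917, -0.0552, 0.1599]
eef_rot: [0.996, -0.089, 0.001, -0.0]
force: [-0.3, 0.9, -4.4]
grip_width: 0.0381
[ 0.5917 -0.0552  0.1599] [-0.29421197  0.88184821 -4.43629299] move u [-0.005 -0.    -0.001] rot u x,y -0.0007 -0.0019
```

```bash
python3 -m jog '[{"jaw":30,"slide":[0,0,0.01],"delta_rot":[0,0,0]},{"jaw":30,"slide":[0,0,0.01],"delta_rot":[0,0,0]},{"jaw":30,"slide":[0,0,0.01],"delta_rot":[0,0,0]},{"jaw":30,"slide":[0,0,0],"delta_rot":[0,0,0]},{"jaw":30,"slide":[0,0,0],"delta_rot":[0,0,0]},{"jaw":30,"slide":[0,0,0],"delta_rot":[0,0,0]},{"jaw":30,"slide":[0,0,0],"delta_rot":[0,0,0]},{"jaw":30,"slide":[0,0,0],"delta_rot":[0,0,0]}]'
python3 st.py .591 -.055 .16
```

```text
time: 19.8
ee_pos: [0.593, -0.0552, 0.1596]
eef_rot: [0.996, -0.089, 0.003, -0.0]
force: [-1.4, 0.5, 0.4]
grip_width: 0.0374
[ 0.593  -0.0552  0.1596] [-1.40382157  0.47741298  0.40290474] move u [-0.013  0.001 -0.003] rot u x,y -0.0008 -0.0046
```

Height has stalled at 0.1596 (predicted 0.1597) and the load is off the wrist, so the spool is seated. Releasing.

```bash
python3 -m jog '[{"jaw":44,"slide":[0,0,0],"delta_rot":[0,0,0]},{"jaw":50,"slide":[0,0,0],"delta_rot":[0,0,0]},{"jaw":60,"slide":[0,0,0],"delta_rot":[0,0,0]},{"jaw":60,"slide":[0,0,0],"delta_rot":[0,0,0]},{"jaw":60,"slide":[0,0,-0.06],"delta_rot":[0,0,0]},{"jaw":60,"slide":[0,0,-0.15],"delta_rot":[0,0,0]},{"jaw":60,"slide":[0,0,-0.2],"delta_rot":[0,0,0]},{"jaw":60,"slide":[0,0,0],"delta_rot":[0,0,0]}]'
python3 -c "
from h import *
wrist('w12')"
```

```text
time: 20.8
ee_pos: [0.593, -0.0553, 0.2246]
eef_rot: [0.996, -0.089, 0.004, -0.0]
force: [0.4, 0.6, -0.0]
grip_width: 0.0603
20.8 [ 0.593  -0.0553  0.2246] yaw -10.22 f [ 0.4  0.6 -0. ] 0.060253836688907735
```

View pics/w12.png

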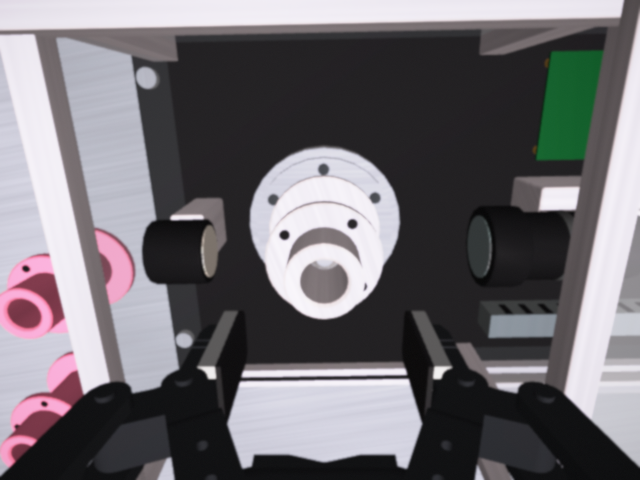

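```bash
python3 -m jog '[{"jaw":60,"slide":[0,0,-0.25],"delta_rot":[0,0,0]},{"jaw":60,"slide":[0,0,-0.25],"delta_rot":[0,0,0]},{"jaw":60,"slide":[0,0,-0.24],"delta_rot":[0,0,-0.012]},{"jaw":60,"slide":[-0.06,0.36,0],"delta_rot":[0,0,0]},{"jaw":60,"slide":[-0.06,0.36,0],"delta_rot":[0,0,0]},{"jaw":60,"slide":[-0.06,0.36,0],"delta_rot":[0,0,0]},{"jaw":60,"slide":[-0.06,0.36,0],"delta_rot":[0,0,0]},{"jaw":60,"slide":[0,0,0],"delta_rot":[0,0,0]}]'
python3 st.py .5185 -.261 .246
python3 -c "
from h import *
wrist('w13')"
```

```text
time: 21.85
ee_pos: [0.5177, -0.2675, 0.3325]
eef_rot: [0.997, -0.078, -0.001, -0.001]
force: [0.6, 1.4, 0.5]
grip_width: 0.0598
[ 0.5177 -0.2675  0.3325] [0.57314556 1.43502498 0.51021246] move u [-0.001 -0.043  0.576] rot u x,y -0.001 0.0008
21.85 [ 0.5177 -0.2675  0.3325] yaw -9.0 f [0.6 1.4 0.5] 0.05981857239937856
```

View pics/w13.png

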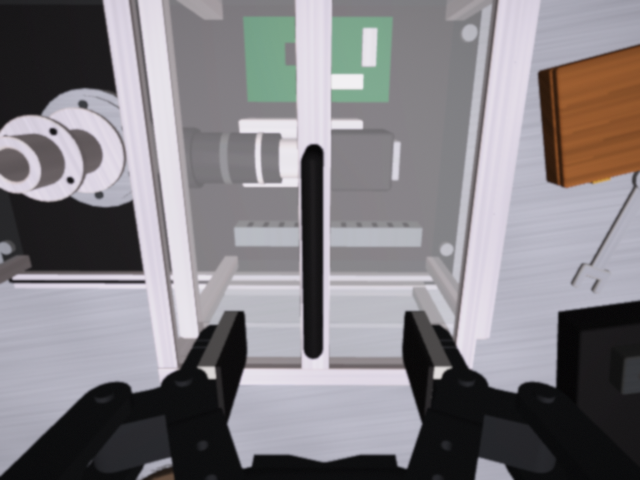

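```bash
python3 -m jog '[{"jaw":55,"slide":[0,-0.04,0.1],"delta_rot":[0,0,0]},{"jaw":50,"slide":[0,0,0.2],"delta_rot":[0,0,0]},{"jaw":50,"slide":[0,0,0.2],"delta_rot":[0,0,0]},{"jaw":50,"slide":[0,0,0.07],"delta_rot":[0,0,0]},{"jaw":30,"slide":[0,0,0],"delta_rot":[0,0,0]},{"jaw":0,"slide":[0,0,0],"delta_rot":[0,0,0]},{"jaw":0,"slide":[0,0,0],"delta_rot":[0,0,0]},{"jaw":0,"slide":[0,0,0],"delta_rot":[0,0,0]}]' 20
python3 st.py .5185 -.261 .246
```

```text
time: 22.9
ee_pos: [0.5202, -0.2525, 0.2418]
eef_rot: [0.997, -0.075, -0.002, -0.002]
force: [1.6, -2.1, -12.6]
grip_width: 0.0114
[ 0.5202 -0.2525  0.2418] [  1.59589006  -2.12162319 -12.60079765] move u [-0.003  0.057 -0.029] rot u x,y -0.0026 0.0024
```

```bash
python3 -m jog '[{"jaw":0,"slide":[0,-0.06,-0.02],"delta_rot":[0,0,0]},{"jaw":0,"slide":[0,-0.18,0],"delta_rot":[0,0,0]},{"jaw":0,"slide":[0,-0.2,0],"delta_rot":[0,0,0]},{"jaw":0,"slide":[0,-0.2,0],"delta_rot":[0,0,0]},{"jaw":0,"slide":[0,-0.2,0],"delta_rot":[0,0,0]},{"jaw":0,"slide":[0,-0.2,0],"delta_rot":[0,0,0]},{"jaw":0,"slide":[0,-0.12,0],"delta_rot":[0,0,0]},{"jaw":0,"slide":[0,-0.06,0],"delta_rot":[0,0,0]}]'
python3 st.py .5515 -.0488 .246
```

```text
time: 23.9
ee_pos: [0.5494, -0.0679, 0.2443]
eef_rot: [0.997, -0.076, -0.0, -0.001]
force: [3.6, -4.1, -15.8]
grip_width: 0.0112
[ 0.5494 -0.0679  0.2443] [  3.6005697   -4.10577107 -15.75713341] move u [-0.006 -0.128 -0.011] rot u x,y -0.0012 0.0007
```

```bash
python3 -m jog '[{"jaw":0,"slide":[0,-0.06,0],"delta_rot":[0,0,0]},{"jaw":0,"slide":[0,-0.05,0],"delta_rot":[0,0,0]},{"jaw":0,"slide":[0,-0.04,0],"delta_rot":[0,0,0]},{"jaw":0,"slide":[0,-0.03,0],"delta_rot":[0,0,0]},{"jaw":0,"slide":[0,-0.03,0],"delta_rot":[0,0,0]},{"jaw":0,"slide":[0,-0.03,0],"delta_rot":[0,0,0]},{"jaw":0,"slide":[0,-0.03,0],"delta_rot":[0,0,0]},{"jaw":0,"slide":[0,-0.03,0],"delta_rot":[0,0,0]}]'
python3 st.py .5515 -.0488 .246
```

```text
time: 24.9
ee_pos: [0.5526, -0.0482, 0.2443]
eef_rot: [0.997, -0.075, -0.003, 0.019]
force: [-2.6, -43.5, -13.8]
grip_width: 0.0111
[ 0.5526 -0.0482  0.2443] [ -2.57407977 -43.46985911 -13.81855678] move u [-0.007  0.005 -0.011] rot u x,y 0.0257 0.0019
```

```bash
python3 -m jog '[{"jaw":40,"slide":[0,0,0],"delta_rot":[0,0,0]},{"jaw":40,"slide":[0,0,0],"delta_rot":[0,0,0]},{"jaw":40,"slide":[0,0,0],"delta_rot":[0,0,0]},{"jaw":40,"slide":[0,0,-0.1],"delta_rot":[0,0,0]},{"jaw":40,"slide":[0,0,-0.2],"delta_rot":[0.01,0,0]},{"jaw":60,"slide":[0,0,-0.25],"delta_rot":[0.01,0,0]},{"jaw":60,"slide":[0,0,-0.25],"delta_rot":[0,0,0]},{"jaw":60,"slide":[0,0,0],"delta_rot":[0,0,0]}]'
python3 -c "
from h import *
wrist('w14')
c=manip.capture('scene');cv2.imwrite('pics/s14.png',c['color'][:,:,::-1])
c=manip.capture('top');cv2.imwrite('pics/t14.png',c['color'][:,:,::-1])"
```

```text
time: 25.9
ee_pos: [0.5542, -0.0445, 0.3752]
eef_rot: [0.997, -0.075, 0.001, 0.003]
force: [0.2, 0.8, -0.6]
grip_width: 0.0602
25.9 [ 0.5542 -0.0445  0.3752] yaw -8.56 f [ 0.2  0.8 -0.6] 0.060232229393132095
```

View pics/w14.png

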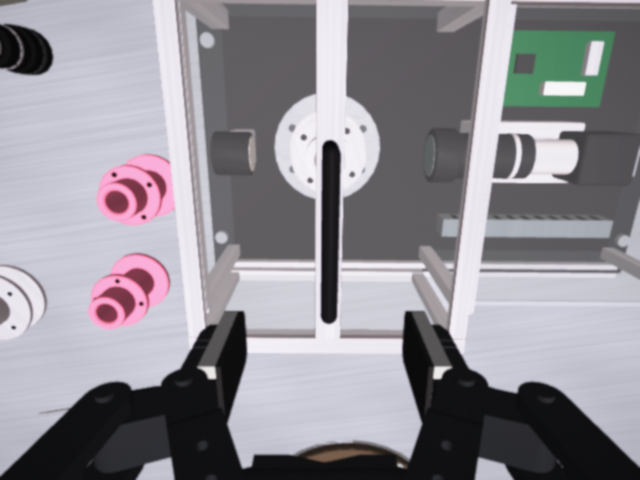

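View pics/s14.png

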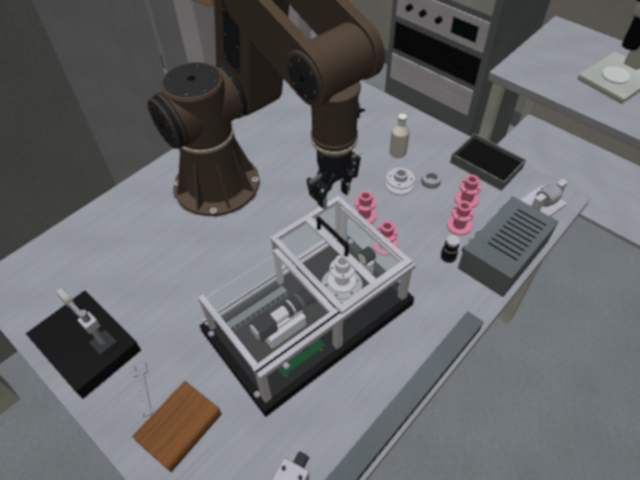

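View pics/t14.png

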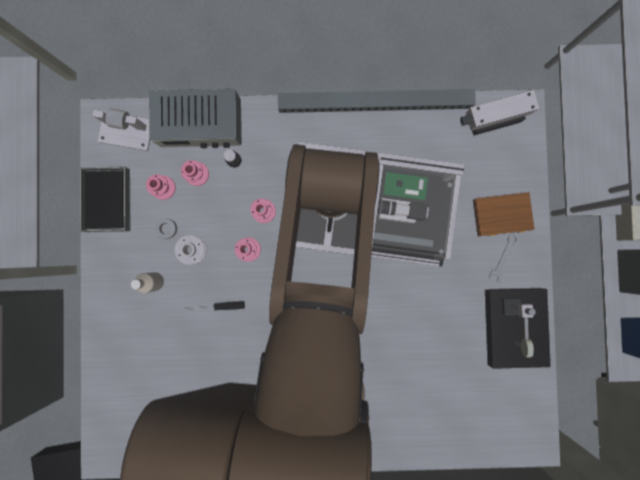

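```bash
python3 -c "
from h import *
loadw('w14');loadw('w13');yh=np.array([.156,.988])
def m(n,a,b): return (plane(n,*a,.252)+plane(n,*b,.252))[:2]/2
a=m('w14',(331,143),(329,322));b=m('w13',(313,147),(314,356));print(a,b,(a-b)@yh)
im=cv2.imread('pics/w14.png');cv2.imwrite('pics/w14c.png',cv2.resize(im[0:360,150:270],None,fx=1.6,fy=1.6,interpolation=2))
cv2.imwrite('pics/s14c.png',cv2.resize(cv2.imread('pics/s14.png')[190:330,250:430],None,fx=4.2,fy=4.2,interpolation=2))
"
```

```text
[ 0.5523 -0.0491] [ 0.5186 -0.262 ] 0.2156024
```

View pics/s14c.png

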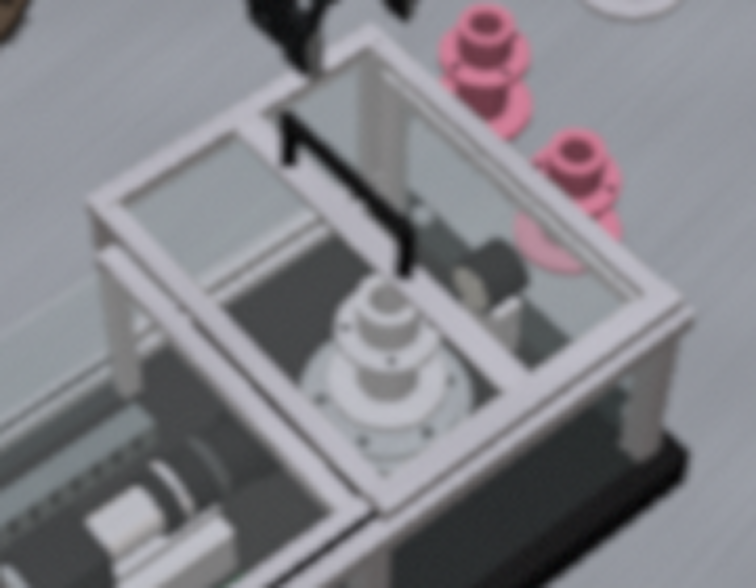

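The measured door travel is 215.6 mm against the full 215 mm. The door frame lines up with the side wall, and the spool stands seated under the door. The robot is clear, so I am handing in.

```bash
python3 -c "
from station import manip
print(manip.job_done(), manip.get_state()['time'])"
```

```text
the job is handed in; nothing more can be done
the job is handed in; nothing more can be done
```

The tall aluminium spool is on the spindle, hub up and let go, and the guard door is shut again. I handed the job in at about 26 s of the 66 s allowed.

- **Door:** I slid it open by its handle to the stop, then shut it to the other stop. The wrist camera put the travel between open and shut at 215.6 mm, against the full 215 mm.
- **Spool:** I lowered it slowly, with no side force as it passed over the spindle tip. It stopped with the tool at a height of 0.1596 m, where I had predicted 0.1597 m. At that point the wrist force fell from about -4.4 N to about 0 N, so it is sitting on the shoulder. The last pictures show it upright under the closed door.
- **Other things:** They looked unmoved in the last top and scene pictures, by eye only. The robot was clear of everything at hand-in.
- **Forces:** The highest readings I saw were about 35 N and 44 N, when the fingers pushed the door onto its end stops. That reading is through the fingers at the wrist, well under the 120 N limit. I read the force only at the end of each move, so brief peaks in between are unknown.
- **Disagreement:** At the start the top and scene cameras differed by 6 to 16 mm on where things stood. I used the wrist camera for all the fine positioning instead.

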